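Nip up the pump's priming plug and switch on

TASK

The garden pump is primed, but its winged priming plug only sits loosely in its tapered thread. Turn the plug clockwise until it goes snug (there is no mark or stop: it runs easily, then stiffens; nip it up firmly without forcing it on), and only then switch the pump on by pushing the toggle switch on the power box fully over towards the power point. Leave the other things on the bench where they are.

Things in the scene. Friction and masses are not known exactly. Their poses are not given: they have to be found in the camera images.
- pump: Garden pump bolted down: green casing drum (170 mm wide, top 190 high), grey motor behind, 370 long. Origin on the bench under the casing; +x runs along the motor, -x roughly faces the robot. The plug's 46 mm boss leaves the casing top leaning 30 deg from vertical to -x. Upright outlet stub with hexagon cap (not the plug) at x = 35, up to 225 high; terminal box on the motor up to 210.
- plug_wing (a point): Middle of the brass plug's wing, 48 mm long (x), 11 thick (y), 26 high (z, +-13). z: the plug's axis, outward, 30 deg from vertical to the pump's -x. Below: 18 mm neck (13-25 down), 38 mm hex flange (25-33), boss end (33). Clockwise from outside (negative about z) tightens; no axial travel. Wing starts at any angle; 1.5 to 3 rad of easy turning (0.03 N m) before it bites: two or more grasps.
- plug_bite (a joint): How far the taper is wound tight, rad: 0 while the plug runs freely; once it bites, grows rad for rad with the plug's clockwise turning; the torque jumps from 0.03 to 0.15 N m and rises 0.25 N m per rad (0.2 N m at 0.2 rad). Snug is from 0.12 rad; beyond 0.6 rad the thread is strained. Stays where left.
- power_box: Grey box fixed to the bench, 170 x 90 x 60 mm (x, y, z), left or right of the pump. Origin under its centre; on top a white power point (75 mm square, centred at x = +43 mm) and a toggle switch (x = -45 mm). +x points from the switch to the power point, away from the robot within 0.4 rad.
- switch_tip (a point): Centre of the black 26 mm ball on the toggle lever's end. The lever is a 10 mm bar pivoted 50 mm from this point, on an axis along the power box's y, 82 mm above the bench; under it is a white block 70 x 50 mm, top 85 mm above the bench.
- switch (a joint): Angle of the toggle switch, rad: about 0 is off (leaning 0.5 rad from upright towards the power box's -x), 1.0 is fully on (leaning 0.5 rad towards the power point, +x). It takes about 1.5 N at the ball and stays where it is left.
- pot: Bystander: blue glazed pot, 124 mm wide, 110 mm high, upright, on the other side of the pump from the power box. Origin at the centre of its underside.
- bottle: Bystander: standing glass bottle, 72 mm wide, 220 mm high. Origin at the centre of its underside.
- jar: Bystander: standing glass jar, 72 mm wide, 90 mm high. Origin at the centre of its underside.
- rake: Bystander: aluminium hand rake, 270 mm long, lying in front of the pump, up to 35 mm high. Origin near its middle, on the bench; its x runs along the handle.
Things that resemble listed ones, but are neither listed nor needed, are in the scene too. Leave any green or pink look-alike of the power_box alone.

How it is judged:
By the outcome, as a careful person would: the job done as asked, in the order asked, and still so for the second after the job is handed in, with the robot touching nothing.
It also fails if it takes over 64 s, if anything falls off the work surface, if the arm or the gripper's body presses on something with over 40 N, if the wrist force passes 120 N, or if a joint passes its speed limit or range.

ROBOT

A 7-joint arm with a two-finger parallel gripper is mounted at the origin on the work surface. World frame = base frame: x ahead of the robot, y to its left, z up, the work surface at z = 0. Lengths are in mm, angles in rad, forces in N, time in s.
With the tool pointing down it reaches from about 400 to 850 mm from the base axis. Payload 4.5 kg.
Tool frame: the origin (TCP) lies at the very end of the fingers, on their centre line; the grasp point (between the pads) lies behind it (grasp_offset is the z of the grasp point in the tool frame, in mm); z points along the fingers, x is the direction in which the jaws open and shut, and the axes are right-handed (so a half turn about z gives the same grasp; the last joint's range is limited). The gripper opens to 85 mm and grips with 20 to 120 N. Pads are 22 mm wide; open, the fingers measure 114 mm over their backs; the gripper's body (76 mm by 85 mm) begins 54 mm behind the grasp point. The pads swing forward as they close: fully open they stand 13 mm farther back than shut.
Start: joints at [-1.184, 0.689, -0.195, 1.565, 0.157, 0.902, -0.215], TCP at [215.936, 586.537, 231.317] pointing down, gripper open.
Joint ranges: [-3.01, 3.01], [-0.46, 2.08], [-1.47, 1.51], [0.13, 2.56], [-1, 4.14], [0.04, 2.09], [-2.66, 2.66]. Speed limits (rad/s): [2.57, 2.57, 3.14, 3.14, 3.14, 3.14, 3.14].

INTERFACE

Orientations are given as a unit quaternion [x, y, z, w].
In Python, from cell import read_state, camera, calibration, finish_job, grasp_offset gives the robot as it stands. The module is installed in compiled form; this text tells all that it offers.
- The arm moves only by the shell command python3 -m inch 'ROWS' [FORCE]. ROWS is JSON, a list of rows, each an object of numbers: "dx", "dy", "dz": the shift along the tool's x, y, z in mm; "rx", "ry", "rz": the turn, a rotation vector about the tool's x, y, z in units of 8 degrees (1.0 is 8 degrees); "hand": the finger opening in mm, from 0 to 85.4. In form: [{"dx": .., "dy": .., "dz": .., "rx": .., "ry": .., "rz": .., "hand": ..}, ...]. A call has 1 to 10 rows; each row is the pose to reach, as a shift and turn from the pose commanded when the call began, along the tool's axes at that moment; what a row does not reach only later rows make up. A row lasts 1/8 s, in which the tool goes at most 62.5 mm and 10.7 degrees, less where a joint would pass 70% of its speed; a pose out of reach is approached as far as the arm can. A call with a gripper value outside its range is refused whole. The fingers move at their own pace and stop on an object; FORCE is the grip in N (left out, the last holds). Time passes only in rows, so rows that repeat a pose let the fingers close. It gives the time, the measured TCP pose, the force and the opening at its end, in the units of the state.
- read_state(): the state, without advancing time (a new reading comes with each control period).
- camera(name): name is "scene" or "top" or "wrist"; returns the picture (400x640x3 uint8, blue, green, red); there is no depth.
- calibration(name): a dict with "fx", "fy", "cx", "cy" (pixels), "extrinsics" (4x4, takes a point from world to camera coordinates). Camera axes: x right, y down, z forward; pixel columns grow to the right and rows downward; lengths in mm; the calibration is good to about 2 mm. A picture is of the moment at which its call begins: read the wrist's pose just before it. calibration takes no time and is no camera call; for the wrist camera it gives the pose at the moment of the call.
- finish_job(): hands the job in, once; it reports no verdict.
The state is a dict: "time": time; "qpos": joint angles; "qvel": joint speeds; "tau": joint torques, N m; "tool_pos": TCP position; "tool_rot": TCP orientation; "wrist_force": force on the tool from outside, world axes, zero at the start; "moment": the same for the moment, N m; "gripper_width": finger opening in mm.
Only numpy, scipy, OpenCV 4.12 (cv2) and the standard library are available. Lean on these libraries where they do the work, as an engineer would, in place of code of your own. Each camera call takes 0.05 s, during which the arm holds its last target. There are 200 camera calls.

## Working session

There is one attempt and no reset: what is moved stays moved. The work goes in short steps, Python scripts to look and compute and a shell command to move; the robot and the scene stay as the last step left them, time stands still between calls to the robot, and variables do not carry over. Pictures are saved under pics/ and viewed, about 8 in all and at most 12, crops included, and the job is handed in when it is done.

```bash
mkdir -p pics
cat > h.py <<'E'
import numpy as np, cv2, json
from cell import *
from scipy.spatial.transform import Rotation as R
from scipy.optimize import least_squares
def st(): return read_state()
def ray(c,u,v):
    E=np.array(c["extrinsics"]); d=E[:3,:3].T@np.array([(u-c["cx"])/c["fx"],(v-c["cy"])/c["fy"],1.])
    return -E[:3,:3].T@E[:3,3], d/np.linalg.norm(d)
def proj(c,p):
    E=np.array(c["extrinsics"]); q=E[:3,:3]@np.array(p,float)+E[:3,3]
    return np.array([c["fx"]*q[0]/q[2]+c["cx"],c["fy"]*q[1]/q[2]+c["cy"]])
def atz(c,u,v,z):
    o,d=ray(c,u,v); return o+d*(z-o[2])/d[2]
def tri(obs):
    A=np.zeros((3,3));b=np.zeros(3)
    for c,u,v in obs:
        o,d=ray(c,u,v);M=np.eye(3)-np.outer(d,d);A+=M;b+=M@o
    p=np.linalg.solve(A,b); return p,[np.round(proj(c,p)-[u,v],1) for c,u,v in obs]
def rows(pos,rot=None):
    "shift/turn in tool axes & units"
    s=st();T=R.from_quat(s["tool_rot"])
    d=T.inv().apply(np.array(pos)-np.array(s["tool_pos"]))
    r=(T.inv()*rot).as_rotvec()/np.radians(8) if rot is not None else np.zeros(3)
    return np.round(d,1),np.round(r,2)
E
python3 - <<'E'
from h import *
for n in ["scene","top"]:
    cv2.imwrite(f"pics/{n}0.png",camera(n)); c=calibration(n); print(n,c["fx"],np.round(ray(c,320,200),2))
s=st();print(s["time"],s["tool_rot"],grasp_offset)
E
```

```text
scene 513.9097310861342 [[ 1.53310e+03  7.88910e+02  1.47983e+03]
 [-5.60000e-01 -3.90000e-01 -7.40000e-01]]
top 466.53807612222585 [[ 2.69640e+02  1.03870e+02  1.53771e+03]
 [ 1.90000e-01 -0.00000e+00 -9.80000e-01]]
0.1 [ 8.20209797e-01  5.72062199e-01 -6.58172249e-04  5.43965167e-04] -18.700000000000003
```

View pics/scene0.png

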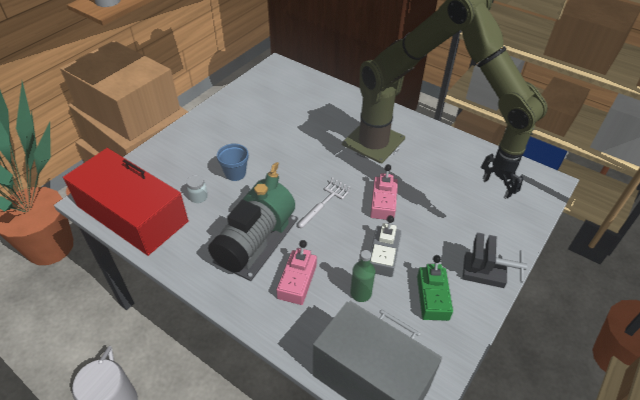

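View pics/top0.png

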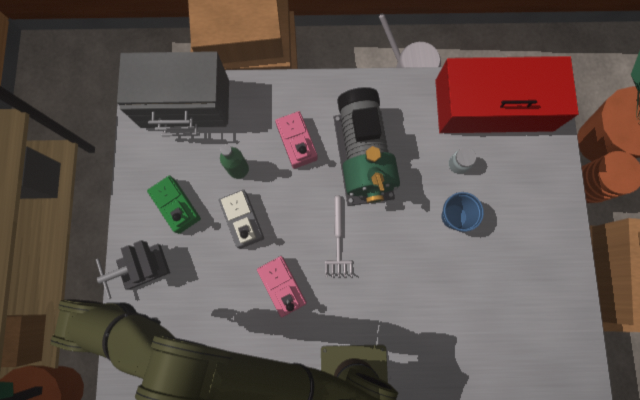

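Scene and top views: pump at top px (370,150), with the plug near (378,185) and the hex cap at (374,154). The grey power box is at (240,220) with its ball near (244,232). The pink and green boxes are decoys. I'll zoom in next.

Run:
```python
from h import *
t=cv2.imread("pics/top0.png");s=cv2.imread("pics/scene0.png")
f=lambda im,x,y,w,h,k:cv2.resize(im[y:y+h,x:x+w],None,fx=k,fy=k,interpolation=cv2.INTER_CUBIC)
a=np.hstack([f(t,340,140,66,66,6),f(s,245,155,66,66,6)])
b=np.hstack([f(t,210,180,66,66,6)[:198*2],f(s,355,205,66,66,6)])
im=np.vstack([a,b]);im=cv2.resize(im,(600,600))
cv2.imwrite("pics/z.png",im)
```

```text
(no output)
```

View pics/z.png

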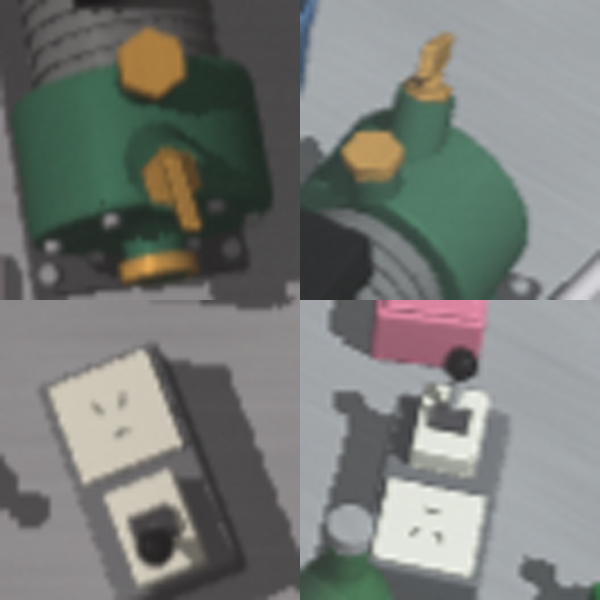

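Run:
```python
from h import *
t=calibration("top");s=calibration("scene")
P=lambda x,y:(t,340+x/4.545,140+y/4.545)
S=lambda x,y:(s,245+(x-300)/4.545,155+y/4.545)
print("cap",tri([P(152,62),S(373,153)]))
print("wing",tri([P(180,189),S(435,63)]))
P=lambda x,y:(t,210+x/4.545,180+(y-300)/4.545)
S=lambda x,y:(s,355+(x-300)/4.545,205+(y-300)/4.545)
print("ball",tri([P(153,546),S(461,364)]))
for z,n,l in [(60,"box far-left/right corners",[(42,388),(152,346),(108,598),(240,566)])]:
    for q in l: print(n,np.round(atz(*P(*q),z)))
# base plate corners of pump at z~5: front left/right holes
P=lambda x,y:(t,340+x/4.545,140+y/4.545)
for q in [(48,273),(232,248)]: print("plate",np.round(atz(*P(*q),8)))
print("drum front edge",[np.round(atz(*P(*q),100)) for q in [(15,100),(40,248),(245,70),(270,205)]])
for n,u,v,z in [("bottle",234,150,220),("jar",463,158,90),("pot",463,203,110),("pink",288,300,120)]: print(n,np.round(atz(t,u,v,z)))
w=calibration("wrist");E=np.array(w["extrinsics"]);q=st();T=R.from_quat(q["tool_rot"]).as_matrix()
c=-E[:3,:3].T@E[:3,3];print("cam in tool",np.round(T.T@(c-q["tool_pos"])),np.round(E[:3,:3]@T,2),w["fx"])
```

```text
cap (array([663.15085634, -61.01036853, 225.14205261]), [array([-0.2,  0.1]), array([-0.2, -0. ])])
wing (array([574.59527245, -72.73304865, 242.50755859]), [array([-0.3,  0.2]), array([-0.2, -0.1])])
ball (array([445.6798902 , 329.57597089, 132.01153037]), [array([ 0.1, -0. ]), array([0.1, 0. ])])
box far-left/right corners [569. 422.  60.]
box far-left/right corners [598. 344.  60.]
box far-left/right corners [419. 372.  60.]
box far-left/right corners [439. 281.  60.]
plate [569.  -6.   8.]
plate [ 585. -142.    8.]
drum front edge [array([675.,  20., 100.]), array([568.,   6., 100.]), array([ 694., -143.,  100.]), array([ 596., -155.,  100.])]
bottle [684. 348. 220.]
jar [ 684. -367.   90.]
pot [ 533. -349.  110.]
pink [248. 198. 120.]
cam in tool [   0.  -67. -142.] [[ 1.    0.    0.  ]
 [-0.    0.96 -0.26]
 [-0.    0.26  0.96]] 299.6222683335617
```

```bash
cat >> h.py <<'E'
YAW=0.125
def frame(yaw):
    px=np.array([np.cos(yaw),np.sin(yaw),0]); a=-.5*px+np.array([0,0,np.sqrt(.75)])
    e1=np.cross([-np.sin(yaw),np.cos(yaw),0],a)  # in pump plane, perp to a, towards +x
    return px,a,e1,np.cross(a,e1)
def tool(xdir,a):
    z=-a; x=xdir-z*(xdir@z); x/=np.linalg.norm(x); return R.from_matrix(np.column_stack([x,np.cross(z,x),z]))
def plane(c,u,v,p,n):
    o,d=ray(c,u,v); return o+d*((p-o)@n)/(d@n)
E
python3 - <<'E'
from h import *
t=calibration("top");px,a,e1,e2=frame(YAW);W=np.array([574.6,-72.7,242.5])
e=[plane(t,340+x/4.545,140+y/4.545,W+13*a,a)-W for x,y in [(168,150),(193,229)]]
d=e[0]-e[1];ang=np.arctan2(d@e2,d@e1);print(np.linalg.norm(d),"wing ang",ang,[np.round((q@e1,q@e2)) for q in e])
acr=-np.sin(ang)*e1+np.cos(ang)*e2; print(acr)
rot=tool(acr if acr[1]>0 else -acr,a)
s=st();print(rows(np.array([s["tool_pos"][0],s["tool_pos"][1],420])))
print(rows(W+(130)*a-np.array([0,0,0]),rot), W+130*a)
E
```

```text
54.51085967383842 wing ang 0.20862748464354205 [array([31.,  7.]), array([-23.,  -5.])]
[-0.29994068  0.94832019 -0.10355867]
(array([  -0.3,    0. , -189.4]), array([0., 0., 0.]))
(array([-524.2,  506.6, -123.6]), array([-3.79,  0.52, -4.8 ])) [510.10715163 -80.80385767 355.08330249]
```

```bash
python3 -m inch '[{"dz":-60},{"dz":-120},{"dz":-170},{"dx":-50,"dy":35,"dz":-180},{"dx":-95,"dy":75,"dz":-180},{"dx":-140,"dy":115,"dz":-180},{"dx":-185,"dy":155,"dz":-180},{"dx":-230,"dy":200,"dz":-180},{"dx":-270,"dy":245,"dz":-180},{"dx":-310,"dy":290,"dz":-180}]'
python3 -m inch '[{"dx":-45,"dy":45},{"dx":-90,"dy":90},{"dx":-130,"dy":130},{"dx":-170,"dy":170},{"dx":-200,"dy":205}]'
python3 - <<'E'
from h import *
px,a,e1,e2=frame(YAW);W=np.array([574.6,-72.7,242.5]);ang=.2086
rot=tool(-np.sin(ang)*e1+np.cos(ang)*e2,a)
print(rows(W+110*a,rot),st()["qpos"])
E
```

```text
(array([-519.6,  515.4, -106.2]), array([-3.79,  0.52, -4.8 ])) [-1.18419784  0.68989984 -0.19451593  1.56626159  0.15730839  0.90253086
 -0.21514252]validation failed for argument at $[0]...
validation failed for argument at $[0]...
```

```bash
python3 -m inch '[{"dx":0,"dy":0,"dz":-60,"rx":0,"ry":0,"rz":0,"hand":70},{"dx":0,"dy":0,"dz":-120,"rx":0,"ry":0,"rz":0,"hand":70},{"dx":-10,"dy":10,"dz":-170,"rx":0,"ry":0,"rz":0,"hand":70},{"dx":-50,"dy":35,"dz":-180,"rx":0,"ry":0,"rz":-0.5,"hand":70},{"dx":-95,"dy":75,"dz":-180,"rx":0,"ry":0,"rz":-1,"hand":70},{"dx":-140,"dy":115,"dz":-180,"rx":0,"ry":0,"rz":-1.5,"hand":70},{"dx":-185,"dy":155,"dz":-180,"rx":0,"ry":0,"rz":-2,"hand":70},{"dx":-230,"dy":200,"dz":-180,"rx":0,"ry":0,"rz":-2.5,"hand":70},{"dx":-270,"dy":245,"dz":-180,"rx":0,"ry":0,"rz":-3,"hand":70},{"dx":-310,"dy":290,"dz":-180,"rx":0,"ry":0,"rz":-3.5,"hand":70}]'
python3 - <<'E'
from h import *
px,a,e1,e2=frame(YAW);W=np.array([574.6,-72.7,242.5]);ang=.2086
rot=tool(-np.sin(ang)*e1+np.cos(ang)*e2,a)
print(rows(W+110*a,rot),st()["qpos"])
E
```

```text
time: 1.35
tool_pos: [381.4, 193.3, 411.2]
tool_rot: [0.657, 0.754, -0.0, 0.0]
wrist_force: [1.1, 1.2, -0.3]
gripper_width: 70.4
(array([-289.4,   99.7,   73.5]), array([-3.73, -0.41, -1.37])) [-0.40748538  0.21421287 -0.21633043  1.81684116  0.05094511  1.11591419
  1.0675522 ]
```

```bash
python3 -m inch '[{"dx":-50,"dy":17,"dz":0,"rx":-0.4,"ry":0,"rz":-0.2,"hand":70},{"dx":-100,"dy":34,"dz":0,"rx":-0.9,"ry":-0.1,"rz":-0.4,"hand":70},{"dx":-150,"dy":50,"dz":10,"rx":-1.6,"ry":-0.2,"rz":-0.6,"hand":70},{"dx":-200,"dy":70,"dz":30,"rx":-2.4,"ry":-0.3,"rz":-0.9,"hand":70},{"dx":-250,"dy":88,"dz":50,"rx":-3.2,"ry":-0.4,"rz":-1.2,"hand":70},{"dx":-289,"dy":100,"dz":73,"rx":-3.73,"ry":-0.41,"rz":-1.37,"hand":70},{"dx":-289,"dy":100,"dz":73,"rx":-3.73,"ry":-0.41,"rz":-1.37,"hand":70},{"dx":-289,"dy":100,"dz":73,"rx":-3.73,"ry":-0.41,"rz":-1.37,"hand":70}]'
python3 - <<'E'
from h import *
import pickle
c=calibration("wrist");s=st();im=camera("wrist");cv2.imwrite("pics/w1.png",im);pickle.dump((c,s),open("w1.pkl","wb"))
px,a,e1,e2=frame(YAW);W=np.array([574.6,-72.7,242.5]);ang=.2086
for p in (W,W+13*a+24*(np.cos(ang)*e1+np.sin(ang)*e2),W+13*a-24*(np.cos(ang)*e1+np.sin(ang)*e2)):print(proj(c,p))
rot=tool(-np.sin(ang)*e1+np.cos(ang)*e2,a)
print(rows(W+110*a,rot),np.round(s["qpos"],2),s["moment"])
E
```

```text
time: 2.35
tool_pos: [519.0, -77.2, 338.1]
tool_rot: [0.561, 0.786, 0.175, 0.19]
wrist_force: [0.6, 0.8, 0.1]
gripper_width: 70.2
[316.32446225 199.10673976]
[316.33413212 230.24720809]
[315.99583982 174.52082974]
(array([-3.6, -1.1,  0.9]), array([-0.  , -0.01, -0.  ])) [ 0.38  0.27 -0.3   2.18 -0.19  0.2   2.18] [-0.006898    0.50948737 -0.01755019]
```

View pics/w1.png

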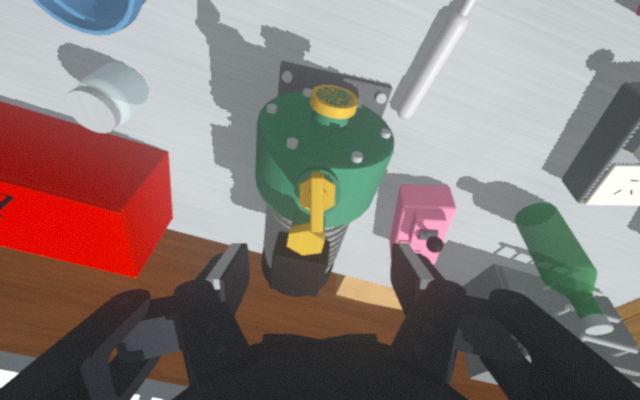

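The wrist view shows the wing from (317,174) to (316,228), which agrees with the predicted positions to about 1 px. I'll descend along the axis.

```bash
python3 -m inch '[{"dx":-3.6,"dy":-1,"dz":30,"rx":0,"ry":0,"rz":0,"hand":70},{"dx":-3.6,"dy":-1,"dz":60,"rx":0,"ry":0,"rz":0,"hand":70},{"dx":-3.6,"dy":-1,"dz":90,"rx":0,"ry":0,"rz":0,"hand":70},{"dx":-3.6,"dy":-1,"dz":110,"rx":0,"ry":0,"rz":0,"hand":70},{"dx":-3.6,"dy":-1,"dz":126,"rx":0,"ry":0,"rz":0,"hand":70},{"dx":-3.6,"dy":-1,"dz":126,"rx":0,"ry":0,"rz":0,"hand":70},{"dx":-3.6,"dy":-1,"dz":126,"rx":0,"ry":0,"rz":0,"hand":70}]' 40
cat > m.py <<'E'
from h import *
s=st();px,a,e1,e2=frame(YAW);W=np.array([574.6,-72.7,242.5]);T=R.from_quat(s["tool_rot"])
x=T.apply([1,0,0]);d=np.array(s["tool_pos"])-W
print("t",s["time"],"mom_tool",np.round(T.inv().apply(s["moment"]),3),"F",np.round(T.inv().apply(s["wrist_force"]),1),"ang",round(np.arctan2(x@e2,x@e1),3),"off e1,e2,a",np.round([d@e1,d@e2,d@a],1),"tilt",round(float(-T.apply([0,0,1])@a),4),"w",round(s["gripper_width"],1),"j6,7",np.round(s["qpos"][5:],2),"tau7",round(s["tau"][6],3))
E
python3 m.py
```

```text
time: 3.28
tool_pos: [589.6, -76.0, 244.8]
tool_rot: [0.561, 0.79, 0.17, 0.178]
wrist_force: [-0.9, -0.7, 0.3]
gripper_width: 69.9
t 3.275 mom_tool [ 0.455  0.075 -0.011] F [-0.4 -0.8 -0.7] ang 1.778 off e1,e2,a [13.7 -5.1 -5.3] tilt 0.9996 w 69.9 j6,7 [0.04 2.65] tau7 -0.028
```

Out of reach in this wrist branch (j6 is at its limit). I'll back off and lead the tool round the forearm axis to flip j5.

```bash
python3 -m inch '[{"dx":3.6,"dy":1,"dz":-40,"rx":0,"ry":0,"rz":0,"hand":70},{"dx":3.6,"dy":1,"dz":-80,"rx":0,"ry":0,"rz":0,"hand":70},{"dx":3.6,"dy":1,"dz":-126,"rx":0,"ry":0,"rz":0,"hand":70},{"dx":3.6,"dy":1,"dz":-140,"rx":0,"ry":0,"rz":0,"hand":70},{"dx":3.6,"dy":1,"dz":-140,"rx":0.5,"ry":0,"rz":0,"hand":70},{"dx":3.6,"dy":1,"dz":-140,"rx":0.5,"ry":0,"rz":0,"hand":70}]'
python3 m.py; python3 -c "
from h import *
print(np.round(st()['qpos'],2))"
python3 -m inch '[{"dx":0,"dy":0,"dz":0,"rx":0,"ry":-0.8,"rz":0,"hand":70},{"dx":0,"dy":0,"dz":0,"rx":0,"ry":-1.6,"rz":0,"hand":70},{"dx":0,"dy":0,"dz":0,"rx":0,"ry":-1.6,"rz":0,"hand":70}]'
python3 -c "
from h import *
print(np.round(st()['qpos'],2))"
```

```text
time: 4.03
tool_pos: [524.4, -81.5, 367.8]
tool_rot: [0.567, 0.796, 0.142, 0.159]
wrist_force: [0.1, 0.4, -0.6]
gripper_width: 69.9
t 4.025 mom_tool [ 0.384  0.093 -0.   ] F [ 0.3 -0.   0.6] ang 1.78 off e1,e2,a [ 18.6  -2.5 134. ] tilt 0.9956 w 69.9 j6,7 [0.47 2.38] tau7 -0.459
[-0.06  0.24  0.25  2.05 -0.39  0.47  2.38]
time: 4.4
tool_pos: [522.6, -79.2, 365.7]
tool_rot: [0.578, 0.775, 0.077, 0.245]
wrist_force: [0.5, 0.5, -0.1]
gripper_width: 70.1
[-0.54  0.25  0.63  2.16  0.01  0.28  1.89]
```

```bash
python3 -m inch '[{"dx":0,"dy":0,"dz":0,"rx":-0.6,"ry":-0.8,"rz":0,"hand":70},{"dx":0,"dy":0,"dz":0,"rx":-1.4,"ry":-1,"rz":0,"hand":70},{"dx":0,"dy":0,"dz":0,"rx":-1.4,"ry":-1,"rz":0,"hand":70}]'
python3 -c "
from h import *
print(np.round(st()['qpos'],2))"
python3 -m inch '[{"dx":0,"dy":0,"dz":0,"rx":-0.8,"ry":0,"rz":0,"hand":70},{"dx":0,"dy":0,"dz":0,"rx":-1.6,"ry":0,"rz":0,"hand":70},{"dx":0,"dy":0,"dz":0,"rx":-1.6,"ry":0,"rz":0,"hand":70}]'
python3 m.py; python3 -c "
from h import *
print(np.round(st()['qpos'],2))"
```

```text
time: 4.78
tool_pos: [501.2, -90.0, 348.5]
tool_rot: [0.581, 0.759, 0.055, 0.289]
wrist_force: [0.5, -0.4, -0.3]
gripper_width: 69.8
[-0.67  0.27  0.72  2.29  0.68  0.14  1.17]
time: 5.15
tool_pos: [485.1, -113.8, 337.9]
tool_rot: [0.581, 0.753, 0.044, 0.306]
wrist_force: [0.1, -0.3, 0.1]
gripper_width: 69.8
t 5.15 mom_tool [0.419 0.43  0.01 ] F [-0.4  0.   0.1] ang 1.814 off e1,e2,a [-33.7 -29.6 129.6] tilt 0.9365 w 69.8 j6,7 [0.2  0.36] tau7 2.283
[-0.44  0.24  0.45  2.36  1.5   0.2   0.36]
```

```bash
python3 -m inch '[{"dx":0,"dy":0,"dz":0,"rx":-0.8,"ry":0,"rz":0,"hand":70},{"dx":0,"dy":0,"dz":0,"rx":-1.6,"ry":0.4,"rz":0,"hand":70},{"dx":0,"dy":0,"dz":0,"rx":-1.6,"ry":0.8,"rz":0,"hand":70},{"dx":0,"dy":0,"dz":0,"rx":-1.6,"ry":0.8,"rz":0,"hand":70}]'
python3 -c "
from h import *
print(np.round(st()['qpos'],2))
px,a,e1,e2=frame(YAW);W=np.array([574.6,-72.7,242.5]);ang=.2086
print(rows(W+130*a,tool(-np.sin(ang)*e1+np.cos(ang)*e2,a)))"
```

```text
time: 5.65
tool_pos: [485.3, -121.3, 334.6]
tool_rot: [0.548, 0.758, 0.131, 0.328]
wrist_force: [1.0, 0.1, 0.2]
gripper_width: 69.9
[ 0.21  0.23 -0.16  2.46  2.59  0.31 -0.6 ]
(array([25.3, 44.7, -6. ]), array([0.72, 1.97, 0.37]))
```

```bash
python3 -m inch '[{"dx":8,"dy":12,"dz":-3,"rx":0,"ry":0.6,"rz":0.1,"hand":70},{"dx":17,"dy":25,"dz":-4,"rx":0,"ry":1.2,"rz":0.2,"hand":70},{"dx":25,"dy":40,"dz":-6,"rx":0.2,"ry":1.9,"rz":0.3,"hand":70},{"dx":25,"dy":44,"dz":-6,"rx":0.5,"ry":2,"rz":0.4,"hand":70},{"dx":25,"dy":44,"dz":-6,"rx":0.5,"ry":2,"rz":0.4,"hand":70}]'
python3 m.py;python3 -c "
from h import *
print(np.round(st()['qpos'],2))
px,a,e1,e2=frame(YAW);W=np.array([574.6,-72.7,242.5]);ang=.2086
print(rows(W+60*a,tool(-np.sin(ang)*e1+np.cos(ang)*e2,a)))"
```

```text
time: 6.28
tool_pos: [537.2, -105.9, 360.5]
tool_rot: [0.549, 0.761, 0.19, 0.289]
wrist_force: [0.2, 0.3, 0.1]
gripper_width: 70.0
t 6.275 mom_tool [ 0.566  0.204 -0.011] F [0.2 0.3 0. ] ang 1.786 off e1,e2,a [ 23.3 -28.3 122.8] tilt 0.9787 w 70.0 j6,7 [0.18 0.12] tau7 -2.267
[ 0.72  0.29 -0.73  2.26  1.91  0.18  0.12]
(array([ 41.4, -25. ,  54.3]), array([1.06, 1.04, 0.12]))
```

```bash
python3 -m inch '[{"dx":15,"dy":-10,"dz":15,"rx":0,"ry":0.4,"rz":0,"hand":70},{"dx":30,"dy":-18,"dz":35,"rx":0.2,"ry":0.8,"rz":0,"hand":70},{"dx":41,"dy":-25,"dz":54,"rx":0.5,"ry":1,"rz":0.1,"hand":70},{"dx":41,"dy":-25,"dz":54,"rx":0.8,"ry":1,"rz":0.1,"hand":70},{"dx":41,"dy":-25,"dz":54,"rx":1,"ry":1,"rz":0.1,"hand":70},{"dx":41,"dy":-25,"dz":54,"rx":1,"ry":1,"rz":0.1,"hand":70}]'
python3 m.py;python3 -c "
from h import *
print(np.round(st()['qpos'],2))
px,a,e1,e2=frame(YAW);W=np.array([574.6,-72.7,242.5]);ang=.2086
print(rows(W+30*a,tool(-np.sin(ang)*e1+np.cos(ang)*e2,a)))"
```

```text
time: 7.02
tool_pos: [545.0, -76.4, 295.1]
tool_rot: [0.558, 0.787, 0.177, 0.195]
wrist_force: [-0.2, 0.5, -0.2]
gripper_width: 70.2
t 7.025 mom_tool [ 0.572  0.085 -0.035] F [ 0.6 -0.1  0.1] ang 1.783 off e1,e2,a [ 0.5  0.  60.5] tilt 0.9999 w 70.2 j6,7 [0.19 0.85] tau7 -1.415
[ 0.61  0.42 -0.68  2.19  1.16  0.19  0.85]
(array([ 0.2, -0.7, 30.5]), array([0.06, 0.04, 0.03]))
```

```bash
python3 -m inch '[{"dx":0,"dy":-0.7,"dz":15,"rx":0,"ry":0,"rz":0,"hand":70},{"dx":0,"dy":-0.7,"dz":30,"rx":0,"ry":0,"rz":0,"hand":70},{"dx":0,"dy":-0.7,"dz":40,"rx":0,"ry":0,"rz":0,"hand":70},{"dx":0,"dy":-0.7,"dz":40,"rx":0,"ry":0,"rz":0,"hand":70}]'
python3 m.py;python3 -c "
from h import *
print(np.round(st()['qpos'],2))
px,a,e1,e2=frame(YAW);W=np.array([574.6,-72.7,242.5]);ang=.2086
print(rows(W-16*a,tool(-np.sin(ang)*e1+np.cos(ang)*e2,a)))
import pickle
c=calibration('wrist');im=camera('wrist');cv2.imwrite('pics/w2.png',im)
for s in (-24,24):
  for t in(-5.5,5.5):
    u=np.cos(ang)*e1+np.sin(ang)*e2;v=np.cross(a,u);print(proj(c,W+13*a+s*u+t*v))"
```

```text
time: 7.52
tool_pos: [564.5, -74.6, 259.8]
tool_rot: [0.558, 0.787, 0.177, 0.195]
wrist_force: [-0.1, 0.1, -0.1]
gripper_width: 69.8
t 7.525 mom_tool [ 0.621  0.131 -0.001] F [ 0.1 -0.1  0. ] ang 1.783 off e1,e2,a [-0.3 -0.7 20.1] tilt 1.0 w 69.8 j6,7 [0.14 0.31] tau7 -0.387
[ 0.47  0.49 -0.52  2.2   1.7   0.14  0.31]
(array([ 0.8,  0.1, 36.1]), array([0.06, 0.03, 0.03]))
[309.83190496 206.07060384]
[331.08949825 206.16778064]
[310.2960361 288.0668652]
[329.90608095 288.17757169]
```

View pics/w2.png

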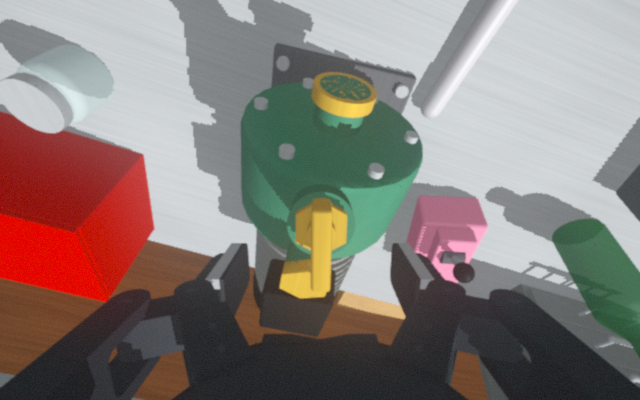

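The wing is centred between the jaws (columns 311–331, predicted 310–331). I'll go down and close on it.

```bash
python3 -m inch '[{"dx":0.5,"dy":0,"dz":12,"rx":0,"ry":0,"rz":0,"hand":70},{"dx":0.8,"dy":0,"dz":24,"rx":0,"ry":0,"rz":0,"hand":70},{"dx":0.8,"dy":0,"dz":36,"rx":0,"ry":0,"rz":0,"hand":70},{"dx":0.8,"dy":0,"dz":36,"rx":0,"ry":0,"rz":0,"hand":70}]' 50
python3 m.py
python3 -m inch '[{"dx":0,"dy":0,"dz":0,"rx":0,"ry":0,"rz":0,"hand":40},{"dx":0,"dy":0,"dz":0,"rx":0,"ry":0,"rz":0,"hand":15},{"dx":0,"dy":0,"dz":0,"rx":0,"ry":0,"rz":0,"hand":4},{"dx":0,"dy":0,"dz":0,"rx":0,"ry":0,"rz":0,"hand":4},{"dx":0,"dy":0,"dz":0,"rx":0,"ry":0,"rz":0,"hand":4},{"dx":0,"dy":0,"dz":0,"rx":0,"ry":0,"rz":0,"hand":4}]' 50
python3 m.py;python3 -c "
from h import *
print(np.round(st()['qpos'],2))"
```

```text
time: 8.07
tool_pos: [583.0, -72.6, 229.5]
tool_rot: [0.559, 0.786, 0.176, 0.196]
wrist_force: [-0.5, -0.5, -0.4]
gripper_width: 70.2
t 8.075 mom_tool [0.48  0.114 0.015] F [-0.3 -0.8  0. ] ang 1.782 off e1,e2,a [  0.7  -0.9 -15.4] tilt 0.9999 w 70.2 j6,7 [0.27 0.16] tau7 -0.105
time: 8.82
tool_pos: [583.2, -71.4, 230.6]
tool_rot: [0.558, 0.787, 0.177, 0.197]
wrist_force: [-5.1, 1.7, 5.9]
gripper_width: 14.5
t 8.825 mom_tool [0.578 0.549 0.014] F [ 2.5 -0.7 -7.6] ang 1.785 off e1,e2,a [  1.6   0.3 -14.6] tilt 0.9999 w 14.5 j6,7 [0.27 0.16] tau7 0.014
[ 0.54  0.59 -0.66  2.18  1.87  0.27  0.16]
```

```bash
python3 -m inch '[{"dx":0,"dy":0,"dz":0,"rx":0,"ry":0,"rz":0,"hand":4},{"dx":0,"dy":0,"dz":0,"rx":0,"ry":0,"rz":0,"hand":4}]'
python3 m.py; python3 -c "
from h import *
im=camera('wrist');cv2.imwrite('pics/w3.png',cv2.resize(im[150:400,180:480],(720,600)))"
```

```text
time: 9.07
tool_pos: [583.2, -71.3, 230.6]
tool_rot: [0.558, 0.787, 0.177, 0.197]
wrist_force: [-3.8, 1.4, 5.7]
gripper_width: 14.6
t 9.075 mom_tool [0.591 0.549 0.024] F [ 1.8  0.2 -6.8] ang 1.785 off e1,e2,a [  1.6   0.3 -14.6] tilt 0.9999 w 14.6 j6,7 [0.27 0.16] tau7 0.014
```

View pics/w3.png

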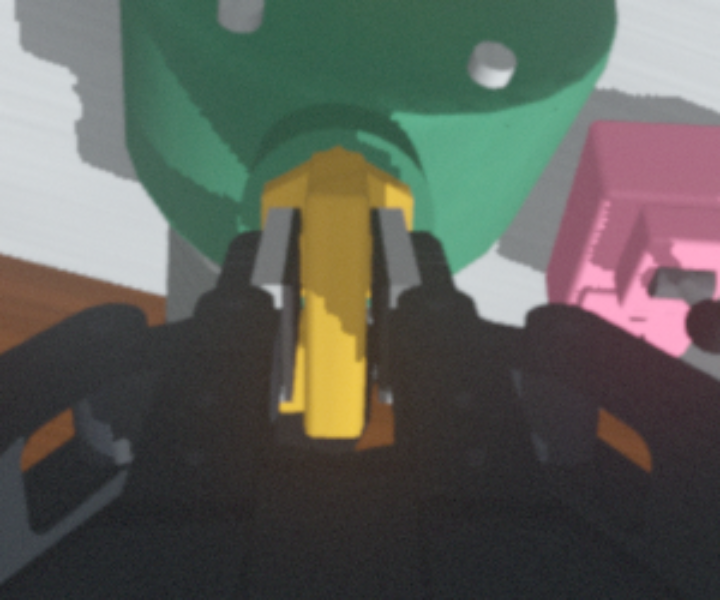

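The jaws are parallel to the wing but read 14.6 mm with an outward push, so the tips are probably wedged on the neck. I'll regrip 5 mm further out.

```bash
python3 -m inch '[{"dx":0,"dy":0,"dz":0,"rx":0,"ry":0,"rz":0,"hand":30},{"dx":0,"dy":0,"dz":-5,"rx":0,"ry":0,"rz":0,"hand":30},{"dx":0,"dy":0,"dz":-5,"rx":0,"ry":0,"rz":0,"hand":4},{"dx":0,"dy":0,"dz":-5,"rx":0,"ry":0,"rz":0,"hand":4},{"dx":0,"dy":0,"dz":-5,"rx":0,"ry":0,"rz":0,"hand":4},{"dx":0,"dy":0,"dz":-5,"rx":0,"ry":0,"rz":0,"hand":4}]' 50
python3 m.py
```

```text
time: 9.88
tool_pos: [580.6, -71.8, 235.4]
tool_rot: [0.558, 0.787, 0.177, 0.197]
wrist_force: [-8.8, 0.3, 13.3]
gripper_width: 10.3
t 9.875 mom_tool [0.653 0.607 0.018] F [  1.4  -0.4 -15.9] ang 1.785 off e1,e2,a [ 1.7  0.2 -9.1] tilt 0.9999 w 10.3 j6,7 [0.26 0.17] tau7 0.025
```

```bash
python3 -m inch '[{"dx":0,"dy":0,"dz":0,"rx":0,"ry":0,"rz":0.8,"hand":4},{"dx":0,"dy":0,"dz":0,"rx":0,"ry":0,"rz":1.6,"hand":4}]'; python3 m.py
python3 -m inch '[{"dx":0,"dy":0,"dz":0,"rx":0,"ry":0,"rz":1,"hand":4},{"dx":0,"dy":0,"dz":0,"rx":0,"ry":0,"rz":2,"hand":4}]'; python3 m.py
```

```text
time: 10.12
tool_pos: [580.5, -71.9, 235.4]
tool_rot: [0.643, 0.719, 0.198, 0.176]
wrist_force: [-9.2, 0.7, 12.3]
gripper_width: 10.4
t 10.125 mom_tool [ 0.858  0.335 -0.053] F [  1.8  -1.5 -15.2] ang 1.558 off e1,e2,a [ 1.7  0.1 -9.1] tilt 0.9999 w 10.4 j6,7 [ 0.29 -0.  ] tau7 0.709
time: 10.38
tool_pos: [580.5, -72.0, 235.4]
tool_rot: [0.737, 0.622, 0.22, 0.147]
wrist_force: [-8.7, 0.0, 11.7]
gripper_width: 9.8
t 10.375 mom_tool [0.882 0.002 0.005] F [  0.6  -1.7 -14.5] ang 1.278 off e1,e2,a [ 1.6  0.  -9.1] tilt 0.9999 w 9.8 j6,7 [ 0.34 -0.23] tau7 0.956
```

```bash
python3 -m inch '[{"dx":0,"dy":0,"dz":0,"rx":0,"ry":0,"rz":1,"hand":4},{"dx":0,"dy":0,"dz":0,"rx":0,"ry":0,"rz":2,"hand":4},{"dx":0,"dy":0,"dz":0,"rx":0,"ry":0,"rz":3,"hand":4},{"dx":0,"dy":0,"dz":0,"rx":0,"ry":0,"rz":4,"hand":4},{"dx":0,"dy":0,"dz":0,"rx":0,"ry":0,"rz":5,"hand":4},{"dx":0,"dy":0,"dz":0,"rx":0,"ry":0,"rz":5.5,"hand":4},{"dx":0,"dy":0,"dz":0,"rx":0,"ry":0,"rz":5.5,"hand":4}]'; python3 m.py;python3 -c "
from h import *
print(np.round(st()['qpos'],2))
im=camera('wrist');cv2.imwrite('pics/w4.png',im[100:400])"
```

```text
time: 11.25
tool_pos: [580.3, -72.1, 235.2]
tool_rot: [0.916, 0.302, 0.259, 0.054]
wrist_force: [-10.2, 0.8, 13.6]
gripper_width: 10.0
t 11.25 mom_tool [ 0.735 -0.836  0.013] F [ -0.5  -2.6 -16.8] ang 0.514 off e1,e2,a [ 1.3 -0.1 -9.2] tilt 0.9999 w 10.0 j6,7 [ 0.45 -0.92] tau7 -0.137
[ 0.7   0.66 -0.95  2.18  1.7   0.45 -0.92]
```

View pics/w4.png

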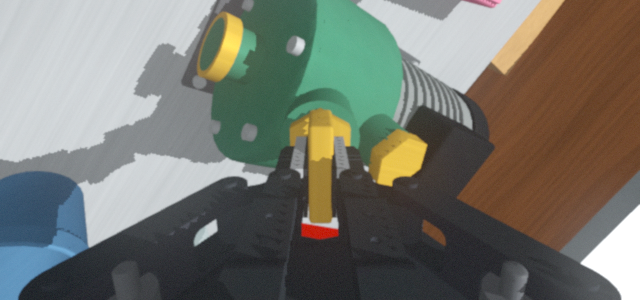

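The wing turned with the gripper (1.27 rad so far). I'll continue in single steps guarded by the moment reading.

```bash
cat > g.py <<'E'
from h import *
import sys
s=st();T=R.from_quat(s["tool_rot"]);m=T.inv().apply(s["moment"])[2]
px,a,e1,e2=frame(YAW);x=T.apply([1,0,0])
print(s["time"],"mz",round(m,3),"ang",round(np.arctan2(x@e2,x@e1),3),"w",round(s["gripper_width"],1),"q",np.round(s["qpos"][4:],2),"F",round(np.linalg.norm(s["wrist_force"]),1))
sys.exit(m<-0.1)
E
S='y'
python3 -m inch '[{"dx":0,"dy":0,"dz":0,"rx":0,"ry":0,"rz":1,"hand":4},{"dx":0,"dy":0,"dz":0,"rx":0,"ry":0,"rz":1,"hand":4}]'>/dev/null; python3 g.py &&
python3 -m inch '[{"dx":0,"dy":0,"dz":0,"rx":0,"ry":0,"rz":1,"hand":4},{"dx":0,"dy":0,"dz":0,"rx":0,"ry":0,"rz":1,"hand":4}]'>/dev/null; python3 g.py &&
python3 -m inch '[{"dx":0,"dy":0,"dz":0,"rx":0,"ry":0,"rz":1,"hand":4},{"dx":0,"dy":0,"dz":0,"rx":0,"ry":0,"rz":1,"hand":4}]'>/dev/null; python3 g.py &&
python3 -m inch '[{"dx":0,"dy":0,"dz":0,"rx":0,"ry":0,"rz":1,"hand":4},{"dx":0,"dy":0,"dz":0,"rx":0,"ry":0,"rz":1,"hand":4}]'>/dev/null; python3 g.py
```

```text
11.55 mz 0.033 ang 0.373 w 10.2 q [ 1.7   0.47 -1.05] F 17.6
11.55 mz 0.033 ang 0.373 w 10.2 q [ 1.7   0.47 -1.05] F 17.6
11.55 mz 0.033 ang 0.373 w 10.2 q [ 1.7   0.47 -1.05] F 17.6
11.55 mz 0.033 ang 0.373 w 10.2 q [ 1.7   0.47 -1.05] F 17.6False
False
False
False
```

```bash
sed -i 's/sys.exit(m<-0.1)/sys.exit(int(m<-0.11))/' g.py
python3 -m inch '[{"dx":0,"dy":0,"dz":0,"rx":0,"ry":0,"rz":1,"hand":4}]'>/dev/null; python3 g.py &&
python3 -m inch '[{"dx":0,"dy":0,"dz":0,"rx":0,"ry":0,"rz":1,"hand":4}]'>/dev/null && python3 g.py &&
python3 -m inch '[{"dx":0,"dy":0,"dz":0,"rx":0,"ry":0,"rz":1,"hand":4}]'>/dev/null && python3 g.py &&
python3 -m inch '[{"dx":0,"dy":0,"dz":0,"rx":0,"ry":0,"rz":1,"hand":4}]'>/dev/null && python3 g.py &&
python3 -m inch '[{"dx":0,"dy":0,"dz":0,"rx":0,"ry":0,"rz":1,"hand":4}]'>/dev/null && python3 g.py &&
python3 -m inch '[{"dx":0,"dy":0,"dz":0,"rx":0,"ry":0,"rz":1,"hand":4}]'>/dev/null && python3 g.py
```

```text
11.675 mz -0.015 ang 0.232 w 10.2 q [ 1.69  0.49 -1.19] F 16.1
11.8 mz -0.01 ang 0.091 w 9.7 q [ 1.69  0.51 -1.32] F 15.9
11.925 mz -0.069 ang -0.049 w 10.1 q [ 1.68  0.53 -1.45] F 16.5
12.05 mz -0.012 ang -0.188 w 10.5 q [ 1.68  0.54 -1.59] F 16.5
12.175 mz -0.05 ang -0.328 w 10.3 q [ 1.67  0.56 -1.72] F 17.1
12.3 mz 0.002 ang -0.467 w 10.1 q [ 1.67  0.57 -1.86] F 16.4
```

```bash
python3 -m inch '[{"dx":0,"dy":0,"dz":0,"rx":0,"ry":0,"rz":1,"hand":4}]'>/dev/null; python3 g.py &&
python3 -m inch '[{"dx":0,"dy":0,"dz":0,"rx":0,"ry":0,"rz":1,"hand":4}]'>/dev/null && python3 g.py &&
python3 -m inch '[{"dx":0,"dy":0,"dz":0,"rx":0,"ry":0,"rz":1,"hand":4}]'>/dev/null && python3 g.py &&
python3 -m inch '[{"dx":0,"dy":0,"dz":0,"rx":0,"ry":0,"rz":1,"hand":4}]'>/dev/null && python3 g.py &&
python3 -m inch '[{"dx":0,"dy":0,"dz":0,"rx":0,"ry":0,"rz":1,"hand":4}]'>/dev/null && python3 g.py
```

```text
12.425 mz -0.028 ang -0.607 w 9.9 q [ 1.67  0.59 -1.99] F 17.1
12.55 mz -0.023 ang -0.747 w 9.8 q [ 1.66  0.6  -2.13] F 16.4
12.675 mz -0.138 ang -0.886 w 9.8 q [ 1.66  0.62 -2.26] F 16.6
```

```bash
python3 -m inch '[{"dx":0,"dy":0,"dz":0,"rx":0,"ry":0,"rz":0.7,"hand":4}]'>/dev/null; python3 g.py; python3 m.py
python3 -m inch '[{"dx":0,"dy":0,"dz":0,"rx":0,"ry":0,"rz":0.7,"hand":4}]'>/dev/null; python3 g.py; python3 m.py
```

```text
12.8 mz -0.18 ang -0.982 w 10.2 q [ 1.66  0.63 -2.35] F 17.3
t 12.8 mom_tool [-1.027 -1.107 -0.18 ] F [ -3.6   1.9 -16.8] ang -0.982 off e1,e2,a [ 0.9  0.3 -9.2] tilt 0.9999 w 10.2 j6,7 [ 0.63 -2.35] tau7 0.497
12.925 mz -0.22 ang -1.08 w 10.5 q [ 1.66  0.64 -2.45] F 17.3
t 12.925 mom_tool [-1.127 -1.048 -0.22 ] F [ -1.6   1.3 -17.2] ang -1.08 off e1,e2,a [ 0.9  0.3 -9.2] tilt 0.9999 w 10.5 j6,7 [ 0.64 -2.45] tau7 0.577
```

It has bitten: mz went -0.14, -0.18, -0.22, which puts the bite at roughly 0.19–0.33 rad. One small nip more, then release and check the wing.

```bash
python3 -m inch '[{"dx":0,"dy":0,"dz":0,"rx":0,"ry":0,"rz":0.5,"hand":4}]'>/dev/null; python3 g.py
python3 -m inch '[{"dx":0,"dy":0,"dz":0,"rx":0,"ry":0,"rz":0,"hand":20},{"dx":0,"dy":0,"dz":0,"rx":0,"ry":0,"rz":0,"hand":40},{"dx":0,"dy":0,"dz":0,"rx":0,"ry":0,"rz":0,"hand":50}]' ; python3 -m inch '[{"dx":0,"dy":0,"dz":-30,"rx":0,"ry":0,"rz":0,"hand":60},{"dx":0,"dy":0,"dz":-60,"rx":0,"ry":0,"rz":0,"hand":60},{"dx":0,"dy":0,"dz":-60,"rx":0,"ry":0,"rz":0,"hand":60}]'
python3 m.py;python3 -c "
from h import *
im=camera('wrist');cv2.imwrite('pics/w5.png',im)
print(np.round(st()['qpos'],2))"
```

```text
13.05 mz -0.251 ang -1.149 w 10.0 q [ 1.66  0.64 -2.52] F 16.1
time: 13.42
tool_pos: [581.1, -73.2, 234.3]
tool_rot: [0.84, -0.473, 0.214, -0.154]
wrist_force: [-0.0, 0.4, -0.3]
gripper_width: 50.0
time: 13.8
tool_pos: [550.8, -76.4, 287.3]
tool_rot: [0.84, -0.473, 0.216, -0.155]
wrist_force: [-0.4, -0.3, -0.3]
gripper_width: 60.2
t 13.8 mom_tool [-0.484 -0.181 -0.016] F [0.  0.5 0. ] ang -1.148 off e1,e2,a [ 1.6 -0.7 50.9] tilt 0.9999 w 60.2 j6,7 [ 0.57 -2.35] tau7 0.296
[ 0.9   0.63 -1.23  2.18  1.45  0.57 -2.35]
```

View pics/w5.png

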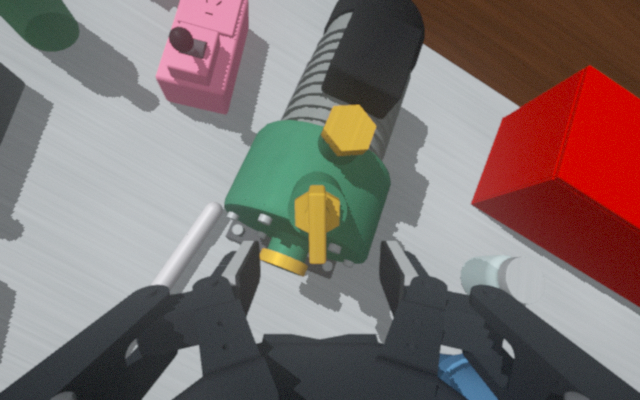

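The wing is still aligned with the jaws (column 317, vertical), so it didn't slip. mz reached -0.25. Now I retreat, unwind the wrist, and head for the switch.

```bash
python3 -m inch '[{"dx":0,"dy":0,"dz":-30,"rx":0,"ry":0,"rz":-1.3,"hand":30},{"dx":0,"dy":0,"dz":-60,"rx":0,"ry":0,"rz":-2.6,"hand":0},{"dx":0,"dy":0,"dz":-90,"rx":0,"ry":0,"rz":-3.9,"hand":0},{"dx":0,"dy":0,"dz":-100,"rx":0,"ry":0,"rz":-5.2,"hand":0},{"dx":0,"dy":0,"dz":-100,"rx":0,"ry":0,"rz":-6.5,"hand":0},{"dx":0,"dy":0,"dz":-100,"rx":0,"ry":0,"rz":-7.8,"hand":0},{"dx":0,"dy":0,"dz":-100,"rx":0,"ry":0,"rz":-9.1,"hand":0},{"dx":0,"dy":0,"dz":-100,"rx":0,"ry":0,"rz":-10.4,"hand":0},{"dx":0,"dy":0,"dz":-100,"rx":0,"ry":0,"rz":-11.7,"hand":0},{"dx":0,"dy":0,"dz":-100,"rx":0,"ry":0,"rz":-13,"hand":0}]'
python3 -c "
from h import *
print(np.round(st()['qpos'],2))
bx=np.array([np.cos(.35),np.sin(.35),0])
rot=tool(np.array([-bx[1],bx[0],0]),np.array([0,0,1.]))
piv=np.array([465,339.5,0])
print(rows(piv-66*bx+[0,0,260],rot), piv-66*bx)"
```

```text
time: 15.1
tool_pos: [500.0, -82.3, 370.9]
tool_rot: [0.892, 0.367, 0.254, 0.072]
wrist_force: [0.2, -0.4, 0.5]
gripper_width: 0.0
[ 1.18  0.47 -1.46  2.14  0.99  0.58 -0.12]
(array([ 172.8, -382.5,   69.6]), array([ 3.81, -1.33, -7.97])) [403.00140095 316.86874471   0.        ]
```

```bash
python3 -m inch '[{"dx":17,"dy":-38,"dz":7,"rx":0.4,"ry":-0.1,"rz":-0.8,"hand":0},{"dx":35,"dy":-76,"dz":14,"rx":0.8,"ry":-0.3,"rz":-1.6,"hand":0},{"dx":52,"dy":-115,"dz":21,"rx":1.1,"ry":-0.4,"rz":-2.4,"hand":0},{"dx":69,"dy":-153,"dz":28,"rx":1.5,"ry":-0.5,"rz":-3.2,"hand":0},{"dx":86,"dy":-191,"dz":35,"rx":1.9,"ry":-0.7,"rz":-4,"hand":0},{"dx":104,"dy":-230,"dz":42,"rx":2.3,"ry":-0.8,"rz":-4.8,"hand":0}]'
python3 -c "
from h import *
print(np.round(st()['qpos'],2))
bx=np.array([np.cos(.35),np.sin(.35),0])
rot=tool(np.array([-bx[1],bx[0],0]),np.array([0,0,1.]))
piv=np.array([465,339.5,0])
print(rows(piv-66*bx+[0,0,260],rot), piv-66*bx)"
```

```text
time: 15.85
tool_pos: [443.2, 159.4, 304.1]
tool_rot: [0.736, 0.668, 0.106, 0.029]
wrist_force: [1.3, 0.0, 0.3]
gripper_width: 0.2
[ 0.44  0.61 -1.4   2.08  0.9   0.93  0.05]
(array([147.3, -64. ,  50.7]), array([ 1.5 , -0.53, -3.19])) [403.00140095 316.86874471   0.        ]
```

```bash
python3 -m inch '[{"dx":30,"dy":-13,"dz":10,"rx":0.3,"ry":-0.1,"rz":-0.7,"hand":0},{"dx":60,"dy":-26,"dz":20,"rx":0.6,"ry":-0.2,"rz":-1.4,"hand":0},{"dx":90,"dy":-39,"dz":30,"rx":0.9,"ry":-0.3,"rz":-2,"hand":0},{"dx":120,"dy":-52,"dz":40,"rx":1.2,"ry":-0.4,"rz":-2.6,"hand":0},{"dx":147,"dy":-64,"dz":50,"rx":1.5,"ry":-0.5,"rz":-3.2,"hand":0},{"dx":147,"dy":-64,"dz":50,"rx":1.5,"ry":-0.5,"rz":-3.2,"hand":0}]'
python3 -c "
from h import *
print(np.round(st()['qpos'],2))
bx=np.array([np.cos(.35),np.sin(.35),0])
rot=tool(np.array([-bx[1],bx[0],0]),np.array([0,0,1.]))
piv=np.array([465,339.5,0])
print(rows(piv-66*bx+[0,0,114],rot), piv-66*bx)
c=calibration('wrist');im=camera('wrist')
b=piv-24*bx+[0,0,126]
for p in (b,piv+[0,0,85]): u,v=proj(c,p);print(u,v);cv2.drawMarker(im,(int(u),int(v)),(0,0,255),0,12)
cv2.imwrite('pics/w6.png',im)"
```

```text
time: 16.6
tool_pos: [402.6, 318.2, 260.4]
tool_rot: [0.572, 0.82, 0.002, -0.002]
wrist_force: [-0.4, -0.0, 1.0]
gripper_width: -0.0
[-0.04  0.82 -1.34  1.84  0.86  1.22  0.26]
(array([ -2.2,  -0.3, 146.4]), array([ 0.01, -0.04,  0.02])) [403.00140095 316.86874471   0.        ]
317.09455372367603 233.42173467072325
317.17305450440625 239.91662535766255
```

View pics/w6.png

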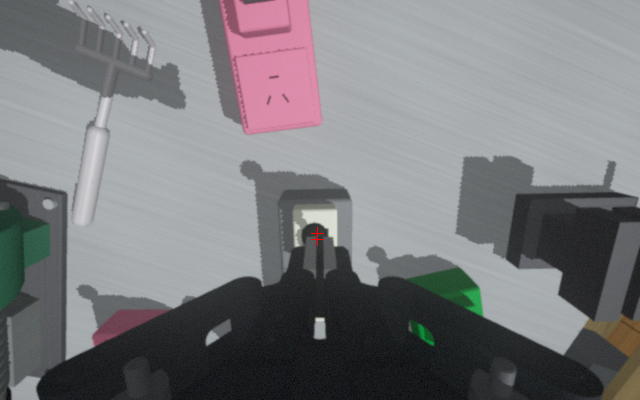

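The ball sits at (315,231), against a prediction of (317,233). I'll descend behind it and push.

```bash
python3 -m inch '[{"dx":-3,"dy":0,"dz":45,"rx":0,"ry":0,"rz":0,"hand":0},{"dx":-3,"dy":0,"dz":90,"rx":0,"ry":0,"rz":0,"hand":0},{"dx":-3,"dy":0,"dz":130,"rx":0,"ry":0,"rz":0,"hand":0},{"dx":-3,"dy":0,"dz":146,"rx":0,"ry":0,"rz":0,"hand":0},{"dx":-3,"dy":0,"dz":146,"rx":0,"ry":0,"rz":0,"hand":0}]'
python3 m.py | cut -c1-70
python3 -m inch '[{"dx":0,"dy":10,"dz":0,"rx":0,"ry":0,"rz":0,"hand":0},{"dx":0,"dy":20,"dz":0,"rx":0,"ry":0,"rz":0,"hand":0},{"dx":0,"dy":28,"dz":0,"rx":0,"ry":0,"rz":0,"hand":0},{"dx":0,"dy":36,"dz":0,"rx":0,"ry":0,"rz":0,"hand":0}]'
python3 -m inch '[{"dx":0,"dy":8,"dz":0,"rx":0,"ry":0,"rz":0,"hand":0},{"dx":0,"dy":16,"dz":0,"rx":0,"ry":0,"rz":0,"hand":0},{"dx":0,"dy":22,"dz":0,"rx":0,"ry":0,"rz":0,"hand":0},{"dx":0,"dy":26,"dz":0,"rx":0,"ry":0,"rz":0,"hand":0}]'
```

```text
time: 17.27
tool_pos: [405.0, 313.0, 115.9]
tool_rot: [0.574, 0.819, 0.002, -0.001]
wrist_force: [0.2, 0.4, 0.8]
gripper_width: -0.1
t 17.275 mom_tool [-0.016 -0.025  0.   ] F [ 0.4  0.3 -0.8] ang 1.763 
time: 17.77
tool_pos: [439.2, 326.5, 116.8]
tool_rot: [0.573, 0.819, 0.003, -0.001]
wrist_force: [-2.5, -1.7, 1.2]
gripper_width: 0.0
time: 18.27
tool_pos: [463.4, 334.9, 116.2]
tool_rot: [0.573, 0.819, 0.003, -0.001]
wrist_force: [-0.9, -0.9, -1.5]
gripper_width: -0.1
```

```bash
python3 -m inch '[{"dx":0,"dy":2,"dz":0,"rx":0,"ry":0,"rz":0,"hand":0},{"dx":0,"dy":3,"dz":0,"rx":0,"ry":0,"rz":0,"hand":0}]' | grep -E "pos|force"
python3 -m inch '[{"dx":0,"dy":2,"dz":0,"rx":0,"ry":0,"rz":0,"hand":0},{"dx":0,"dy":3,"dz":0,"rx":0,"ry":0,"rz":0,"hand":0}]' | grep -E "pos|force"
python3 -m inch '[{"dx":0,"dy":2,"dz":0,"rx":0,"ry":0,"rz":0,"hand":0},{"dx":0,"dy":2,"dz":0,"rx":0,"ry":0,"rz":0,"hand":0}]' | grep -E "pos|force"
```

```text
tool_pos: [465.2, 335.4, 116.2]
wrist_force: [-4.0, -1.7, -1.0]
tool_pos: [465.5, 335.5, 116.1]
wrist_force: [-10.7, -3.5, 2.6]
tool_pos: [465.5, 335.5, 116.1]
wrist_force: [-13.6, -6.5, 4.9]
```

It's hard against the stop: about 15 N with no further travel. I'll back off, lift clear and check.

```bash
python3 -m inch '[{"dx":0,"dy":-20,"dz":0,"rx":0,"ry":0,"rz":0,"hand":0},{"dx":0,"dy":-50,"dz":0,"rx":0,"ry":0,"rz":0,"hand":0},{"dx":0,"dy":-70,"dz":-40,"rx":0,"ry":0,"rz":0,"hand":0},{"dx":0,"dy":-80,"dz":-90,"rx":0,"ry":0,"rz":0,"hand":0},{"dx":30,"dy":-100,"dz":-140,"rx":0,"ry":0,"rz":0,"hand":0},{"dx":80,"dy":-110,"dz":-180,"rx":0,"ry":0,"rz":0,"hand":0},{"dx":130,"dy":-110,"dz":-200,"rx":0,"ry":0,"rz":0,"hand":0},{"dx":130,"dy":-110,"dz":-200,"rx":0,"ry":0,"rz":0,"hand":0}]'
python3 -c "
from h import *
t=camera('top');s=camera('scene')
f=lambda im,x,y,w,h,k:cv2.resize(im[y:y+h,x:x+w],None,fx=k,fy=k,interpolation=cv2.INTER_CUBIC)
b=np.hstack([f(t,205,180,66,66,6),f(s,355,205,66,66,6)])
a=np.hstack([f(t,100,60,396,250,1),f(s,150,130,396,250,1)])[:200]
cv2.imwrite('pics/f.png',np.vstack([b,a]))"
```

```text
time: 20.02
tool_pos: [319.8, 426.3, 319.9]
tool_rot: [0.571, 0.821, 0.007, -0.002]
wrist_force: [0.7, 0.1, -0.1]
gripper_width: -0.0
```

View pics/f.png

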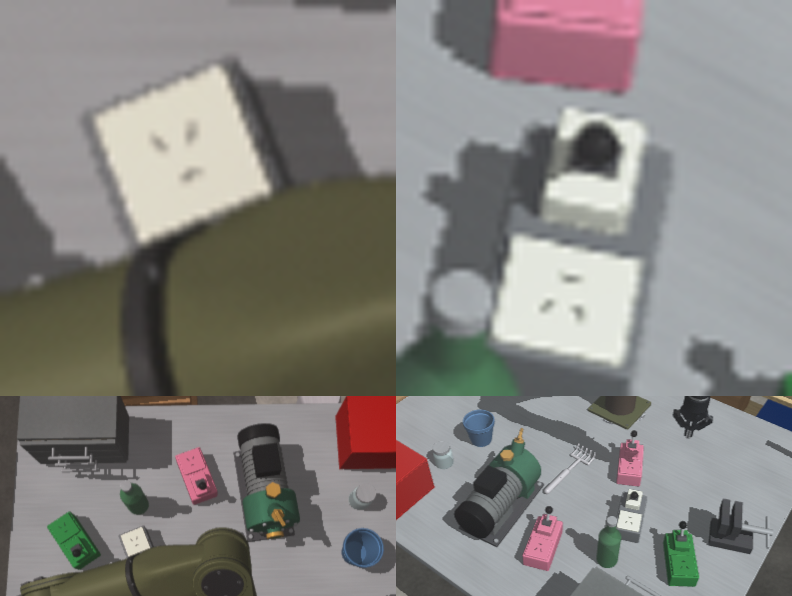

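```bash
python3 -c "
from h import *
c=calibration('scene');bx=np.array([np.cos(.35),np.sin(.35),0]);p=np.array([465,339.5,82])
for q in (0,.8,.9,1.0): print(q,proj(c,p+50*(np.sin(q-.5)*bx+[0,0,np.cos(q-.5)])))
print('observed 388.2 229.2')
finish_job()"
```

```text
0 [391.19985734 219.89039959]
0.8 [389.29841355 227.4826991 ]
0.9 [388.99191839 228.82734284]
1.0 [388.68011178 230.21776521]
observed 388.2 229.2
the job is handed in; nothing more can be done
```

I tightened the plug until it was snug, then pushed the switch fully over towards the power point, and handed the job in at about 20 s of the 64 s limit.

- **Plug:** I turned it about 2.9 rad clockwise in one grasp. The tightening torque was about 0.03 N m while it ran freely, then rose to 0.14, 0.18, 0.22 and finally 0.25 N m. I estimate the bite at 0.26–0.40 rad, against snug from 0.12 and strained beyond 0.6. After release, the wrist picture showed the wing still in line with the jaws, so it had not slipped.
- **Switch:** I pushed the ball until it stopped moving at about 15 N, then backed off. In the last scene picture the ball was at about (388, 229). Fully on predicts (389, 230) and off predicts (391, 220). That fits fully on to within about 1 px, though 1 px is also about 0.1 rad of lever angle. The arm hid the switch in the top view, so I checked it from one camera only.
- **Other things:** In the part of the scene still visible to the cameras, nothing looks moved. The arm was clear of everything at hand-in, with near-zero wrist force.

Two things went wrong on the way. The first descent onto the plug ran into a wrist joint limit, and I approached again with the wrist turned the other way. The first grip on the wing read 14.6 mm instead of 11 mm, so I gripped again 5 mm further out.

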